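Unlock the laundry money box

TASK

Draw the steel T-handled key out of its wooden stand and put it down into the lock on top of the grey steel money box, feeling gently for the slot hidden inside, without forcing, until the key drops fully home. Then turn it clockwise (seen from above) until the hidden bolt lets go and the drawer springs open by itself, and let go, leaving the key upright and fully home in the lock. Leave the other things on the counter alone.

Things in the scene. Friction and masses are not known exactly. Their poses are not given: they have to be found in the camera images.
- key_grip (a point): Centre of the handle of the loose steel T-key (90 g, 88 mm long), which starts standing tip-down in the wooden stand, free to turn there. The handle is a level bar 44 mm long (key x), 10 mm thick (key y) and 20 mm high; its underside is 10 mm below this point. z runs up the shank. The key is the same after half a turn about z.
- key_tip (a point): Lower end of the same key, 78 mm below key_grip on the shank's axis. From the tip up: a flat tang 12 mm wide (along the handle bar, key x), 4 mm thick and 16 mm long, its last 2 mm narrowed to 11.4 by 3.6 mm; then a round shank of 12 mm diameter, 54 mm long with its lowest 6 mm tapered, up to the handle.
- stand_mouth (a point): Centre of the hole's mouth on top of the fixed wooden key stand, a block 64 by 64 mm and 55 mm high. The hole is round, 13 mm across and 45 mm deep; the key stands on its floor, the handle's underside 25 mm above the block's top.
- lockbox: The fixed grey steel money box: 180 mm front to back (x, the drawer at its -x side), 220 mm wide (y), 110 mm high; origin under its centre. The lock is at the middle of its top. Forcing the key damages the lock: contact forces between key and lock adding up to more than 18 N while its tip presses on the core short of home (about 5 N is enough), or 40 N at any time.
- lock_mouth (a point): Centre of the lock's mouth on top of the box, 122 mm above the counter; axes are the box's. The lock's steel throat stands 12 mm proud of the box top, 34 mm across outside; inside it narrows from 26 mm at the mouth to 14 mm at 10 mm depth, then runs straight down, 14 mm wide, to the core.
- lock_core (a point): Top of the hidden brass core, 42 mm below lock_mouth; axes are the box's, whatever way the core is turned. Across its centre is a slot 14 mm long, 5.5 mm wide, 12 mm deep, at first at an unknown angle, within 52 degrees of the box's x line. Friction of about 0.07 N m resists turning; pressed, the core sinks up to 5 mm on a spring (2 N for each mm), then is solid.
- lock_home (a point): Where the key's tip is when fully home: the floor of the core's slot, on the lock's axis, 54 mm below lock_mouth; axes are the box's. With the tang in the slot the core turns with the key: the bolt lets go when the slot stands about 30 degrees clockwise (from above) of the box's x line, and the core meets a stop at 52 degrees.
- drawer (a joint): How far the money box's drawer is out (m): 0 shut; when the bolt lets go a spring pushes it out to 0.040, towards the box's -x side. It has no handle.
- canister: Bystander: aluminium canister with a twist cap, 84 mm across, 148 mm high; origin under its centre.
- boot_brush: Bystander: wooden boot brush lying bristles down, 170 by 50 by 40 mm; origin under its centre.
- pin_basket: Bystander: open plastic clothespin basket 150 by 190 mm, 85 mm high; origin under its centre.
- spoon_rest: Bystander: white ceramic spoon rest with coins, a dish 104 mm across with a short handle to its -x side, 16 mm high; origin under the dish.
Not all that is in view belongs to the job. There is more than one size of the part that bears key_grip; the job needs the smaller.

How it is judged (in metres and radians):
On the way, in this order (a step that is already met when the one before it is completed fails the run):
1. the key is out of the stand (z of key_tip in the frame of stand_mouth above 0.005 m), for 0.1 s.
2. the key is fully home in the lock while the drawer is still shut (z of key_tip in the frame of lock_home below 0.003 m and horizontal distance between key_tip and lock_home below 0.004 m and angle between key_tip's own z axis and vertical below 0.12 rad and value of joint drawer below 0.005 m), for 0.1 s.
3. the turned key has freed the bolt and the drawer has sprung open (value of joint drawer above 0.025 m and z of key_tip in the frame of lock_home below 0.005 m and horizontal distance between key_tip and lock_home below 0.004 m), for 0.2 s.
At the end, for the whole second after the job is handed in: The drawer is at rest, sprung out by more than 25 mm; the key, let go of, stands in the lock with its tip within 3 mm of the slot's floor in height, within 4 mm of the lock's axis, and within 7 degrees of upright (value of joint drawer above 0.025 m and z of key_tip in the frame of lock_home below 0.003 m and horizontal distance between key_tip and lock_home below 0.004 m and angle between key_tip's own z axis and vertical below 0.12 rad and velocity of joint drawer below 0.02 m/s); the robot touches nothing.
It fails at once if the key is pressed hard on the lock's core before it is home: more than 18 N with the tip 5 to 12.5 mm short of home (contact force between key and lockbox above 18 N and z of key_tip in the frame of lock_home between 0.005 and 0.0125 m).
It fails at once if the key is forced: more than 40 N between key and money box (contact force between key and lockbox above 40 N).
It fails at once if the robot bears on the money box with more than 10 N (contact force between any of the fingers, the arm and lockbox above 10 N).
It fails at once if a bystander is moved by more than 20 mm (distance of any of canister, boot_brush, pin_basket, spoon_rest from where it was at the start of the episode above 0.02 m).
It also fails if it takes over 67 s, if anything falls off the work surface, if the arm or the gripper's body presses on something with over 40 N, if the wrist force passes 120 N, or if a joint passes its speed limit or range.

ROBOT

A 7-joint arm with a two-finger parallel gripper is mounted at the origin on the work surface. World frame = base frame: x ahead of the robot, y to its left, z up, the work surface at z = 0. Lengths are in mm, angles in rad, forces in N, time in s.
With the tool pointing down it reaches from about 400 to 850 mm from the base axis. Payload 10.4 kg.
Tool frame: the origin (TCP) lies between the finger pads; the fingertips stand 8 mm ahead of it and the grasp point (between the pads) lies 11 mm behind it; z points along the fingers, y is the line along which they close (so a half turn about z gives the same grasp; the last joint's range is limited). The gripper opens to 85 mm and grips with 20 to 120 N. Pads are 22 mm wide; open, the fingers measure 114 mm over their backs; the gripper's body (76 mm by 85 mm) begins 54 mm behind the grasp point. The pads swing forward as they close: fully open they stand 13 mm farther back than shut.
Start: joints at [1.261, 0.332, -0.065, 1.46, 0.022, 1.35, -0.088], TCP at [176.824, -599.486, 239.338] pointing down, gripper open.
Joint ranges: [-2.6, 2.6], [-0.5, 2.12], [-1.47, 1.34], [0.16, 2.42], [-1.27, 4.41], [0.06, 2.06], [-2.6, 2.6]. Speed limits (rad/s): [2.22, 2.22, 2.79, 2.79, 3.14, 3.14, 3.14].

INTERFACE

Orientations are given as a rotation vector (axis times angle).
In Python, from station import observe, optics, order gives the robot as it stands. The module is installed in compiled form; this text tells all that it offers.
- The arm moves only by the shell command python3 -m crank 'ROWS'. ROWS is JSON, a list that holds one entry, the list of rows, each a list of 5 numbers: the shift along the tool's x, y, z in units of 0.1 m (1.0 is 0.1 m), then the turn about the tool's z in units of pi/2 rad (1.0 is pi/2 rad), then the opening, from -1 (shut) to 1 (fully open). A call has 1 to 20 rows; each row is the pose to reach, as a shift and turn from the pose commanded when the call began, along the tool's axes at that moment; what a row does not reach only later rows make up. A row lasts 1/12 s, in which the tool goes at most 41.7 mm and 7.16 degrees, less where a joint would pass 70% of its speed; a pose out of reach is approached as far as the arm can. A call with a number of a shift or a turn outside -1 to 1 is refused whole. A call with a gripper value outside its range is refused whole. The fingers move at their own pace and stop on an object; the grip force is fixed at half the most. Time passes only in rows, so rows that repeat a pose let the fingers close. It gives the time, the measured TCP pose, the force, the opening and the grip force at its end, in the units of the state.
- observe(): the state, without advancing time (a new reading comes with each control period).
- optics.camera(name): name is "side" or "top"; returns a dict with "image" (480x640x3 uint8, blue, green, red), "K" (3x3 intrinsics, pixels), "position" and "rotation" of the camera in the world. Camera axes: x right, y down, z forward; pixel columns grow to the right and rows downward; lengths in mm; the calibration is good to about 2 mm. A picture is of the moment at which its call begins. There is no depth.
- order.close_job(): hands the job in; it is judged then, once.
Trained networks look in a picture, given as the dict that the camera call returned (one of the last four; its "shot" number tells which), for a name from the list of things; names that differ only in an ending like _2 or _b are one class to them, and where a whole thing is asked for, a point or a joint stands for the part that bears it (a point fixed in the world has none). Each returns a list of dicts, best first, with "p" (0 to 1); they miss things now and then, are a little off and sometimes report something else, mostly with a low value. They report only what shows in the picture. A call takes as long as a camera call. They do not tell look-alikes from the thing itself.
- optics.find_in(name, picture): "pixel" ([column, row] in pixels, amid what is visible of it).
- optics.cut_out(name, picture): "pixels" (480x640 bool, what is visible of it) and "pixel" ([column, row] in pixels, amid what is visible of it).
The state is a dict: "time_s": time; "joint_positions": joint angles; "joint_vel": joint speeds; "tau": joint torques, N m; "tcp_pos": TCP position; "orientation": TCP orientation; "force": force on the tool from outside, world axes, zero at the start; "torque": the same for the moment, N m; "width": opening from 0.0 (shut) to 1.0 (fully open); "grip_force": force on a finger pad.
Only numpy, scipy, OpenCV 4.12 (cv2) and the standard library are available. Lean on these libraries where they do the work, as an engineer would, in place of code of your own. Each camera call takes 0.05 s, during which the arm holds its last target. There are 200 camera calls.

## Working session

There is one attempt and no reset: what is moved stays moved. The work goes in short steps, Python scripts to look and compute and a shell command to move; the robot and the scene stay as the last step left them, time stands still between calls to the robot, and variables do not carry over. Pictures are saved under pics/ and viewed, at most 10 in all, crops included, and the job is handed in when it is done.

```bash
mkdir -p pics; cat > h.py <<'E'
import numpy as np, cv2
from station import observe, optics, order
def ray(c,p):
    d=np.linalg.inv(c["K"])@np.array([p[0],p[1],1.]); return np.array(c["position"],float),np.array(c["rotation"])@d
def atz(c,p,z):
    o,d=ray(c,p); return o+d*(z-o[2])/d[2]
def proj(c,P):
    q=np.array(c["K"])@(np.array(c["rotation"]).T@(np.array(P,float)-np.array(c["position"]))); return q[:2]/q[2]
def tri(c1,p1,c2,p2):
    A=[];b=[]
    for c,p in((c1,p1),(c2,p2)):
        o,d=ray(c,p); d=d/np.linalg.norm(d); M=np.eye(3)-np.outer(d,d); A.append(M);b.append(M@o)
    return np.linalg.lstsq(np.vstack(A),np.hstack(b),rcond=None)[0]
E
python3 - <<'E'
from h import *
np.set_printoptions(precision=1,suppress=True)
for n in("top","side"):
    c=optics.camera(n); cv2.imwrite(f"pics/{n}0.png",c["image"]); print(n,c["position"],c["rotation"],c["K"][0][0])
    for t in("key_grip","lockbox","stand_mouth","lock_mouth","canister","boot_brush","pin_basket","spoon_rest","key_tip"):
        try: print(t,[(np.round(r["pixel"]),round(r["p"],2)) for r in optics.find_in(t,c)[:4]])
        except Exception as e: print(t,e)
print(observe())
E
```

```text
top [ 376.4   18.4 1599.7] [-2.1  2.2 -0.2] 534.5618725209105
key_grip [(array([339., 255.]), 0.64)]
lockbox [(array([272., 261.]), 0.7), (array([249., 292.]), 0.27)]
stand_mouth [(array([381., 251.]), 0.55)]
lock_mouth [(array([380., 253.]), 0.2)]
canister [(array([173., 233.]), 0.64), (array([145., 302.]), 0.62)]
boot_brush [(array([323., 188.]), 0.63)]
pin_basket [(array([146., 301.]), 0.66)]
spoon_rest [(array([460., 253.]), 0.77)]
key_tip []
side [  451.7 -1039.9   718.7] [-2.1  0.1 -0.1] 435.58199435952076
key_grip [(array([319., 257.]), 0.75), (array([327., 287.]), 0.59)]
lockbox [(array([304., 234.]), 0.78)]
stand_mouth [(array([331., 306.]), 0.8)]
lock_mouth [(array([304., 231.]), 0.79), (array([329., 285.]), 0.51)]
canister [(array([323., 186.]), 0.73)]
boot_brush [(array([391., 266.]), 0.67)]
pin_basket [(array([269., 192.]), 0.87), (array([305., 231.]), 0.54)]
spoon_rest [(array([350., 387.]), 0.68)]
key_tip [(array([324., 188.]), 0.67), (array([316., 257.]), 0.65), (array([328., 288.]), 0.55)]
{'time_s': 1.0, 'joint_positions': array([ 1.3,  0.3, -0.1,  1.5,  0. ,  1.3, -0.1]), 'joint_vel': array([ 0., -0., -0., -0., -0.,  0.,  0.]), 'tau': array([  0. , -62.5,   0.1, -39.2,   0. ,   0. ,  -0. ]), 'tcp_pos': array([ 176.8, -599.5,  239.3]), 'orientation': array([ 3.1,  0.4, -0. ]), 'force': array([-0.5,  0.2, -0.4]), 'torque': array([-0., -0.,  0.]), 'grip_force': 0.0, 'width': 1.0003185554486356}
```

```bash
sed -i 's/np.array(c\["rotation"\])/Rm(c)/g; 2a from scipy.spatial.transform import Rotation\ndef Rm(c): return Rotation.from_rotvec(c["rotation"]).as_matrix()' h.py
python3 -c "
import cv2
t=cv2.imread('pics/top0.png');s=cv2.imread('pics/side0.png')
a=cv2.resize(t[150:350,110:510],(800,400),interpolation=2)
cv2.imwrite('pics/a.png',a)
cv2.imwrite('pics/b.png',cv2.resize(s[150:420,200:460],(780,600)[:2] if 0 else (578,600),interpolation=2))"
```

```text
(no output)
```

View pics/a.png

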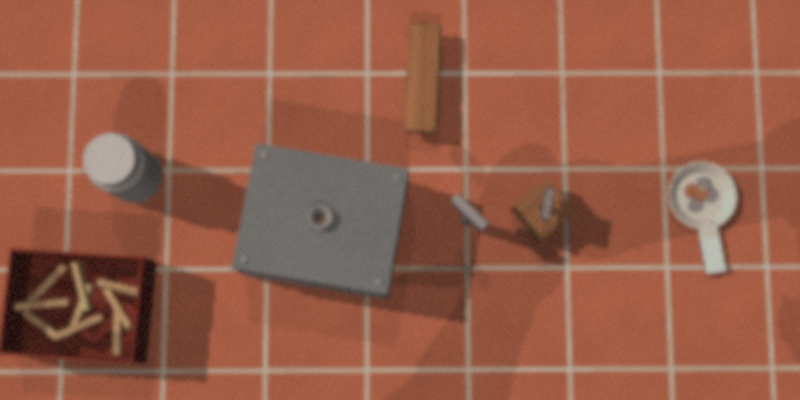

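View pics/b.png

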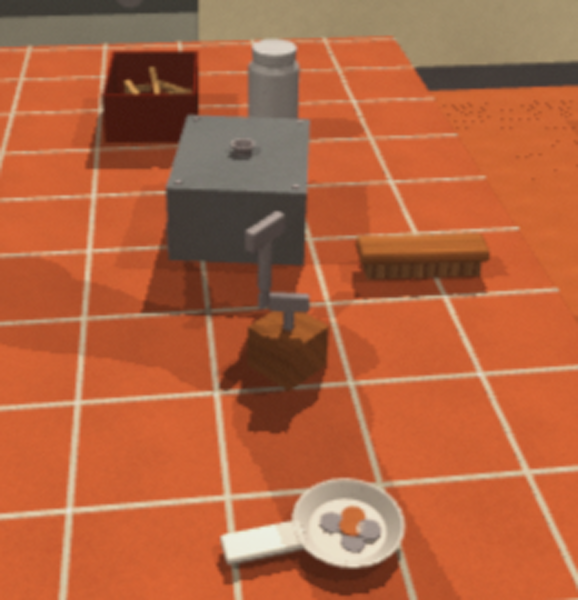

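The top view shows two T-handles. One is at about (344,256), tall and free-standing between the box and the stand (side (319,257)). The other, a shorter one, is in the wooden stand at about (384,251) (side (329,286)). The one in the stand is the smaller and fits the description. Both enlarged crops confirm this.

```bash
python3 - <<'E'
from h import *
np.set_printoptions(precision=1,suppress=True)
T=optics.camera("top");S=optics.camera("side")
print("tri key",tri(T,(384,251),S,(329.5,286)),"big",tri(T,(344,256),S,(319,254)),"lock",tri(T,(270,258.5),S,(309,215.5)))
for t in("key_grip","lock_mouth","lockbox","stand_mouth"):
  for n,c in(("T",T),("S",S)):
    for r in optics.cut_out(t,c)[:3]:
        m=r["pixels"].astype(np.uint8); ys,xs=np.nonzero(m)
        if len(xs)<5: continue
        rc=cv2.minAreaRect(np.c_[xs,ys].astype(np.float32))
        z={"key_grip":90,"lock_mouth":122,"lockbox":110,"stand_mouth":55}[t]
        bx=np.array([atz(c,p,z)[:2] for p in cv2.boxPoints(rc)])
        print(t,n,round(r["p"],2),len(xs),np.array([xs.mean(),ys.mean()]),"bb",xs.min(),xs.max(),ys.min(),ys.max(),"w",atz(c,(xs.mean(),ys.mean()),z)[:2],"rect",bx.ravel())
# lock mouth/box screws by eye in top picture: corner pixels of box top
f=lambda x,y,z:atz(T,(110+x/2,150+y/2),z)[:2]
C=np.array([f(x,y,110) for x,y in((257,144),(408,169),(388,296),(234,268))]);print("corners",C.ravel(),C.mean(0))
for a,b in((0,1),(1,2),(2,3),(3,0)): d=C[b]-C[a];print(np.linalg.norm(d),np.degrees(np.arctan2(d[1],d[0])))
print("lock",f(320,217,122),"key ends",f(552,188,100),f(545,219,100))
for n,s in(("T",T),("S",S)): cv2.imwrite(f"pics/{n}1.png",s["image"])
k=cv2.resize(T["image"][235:270,320:400],(800,350),interpolation=2);cv2.imwrite("pics/c.png",k)
E
```

```text
tri key [ 584.7 -187.6   89.6] big [570.1 -72.  110.1] lock [563.  135.  119.4]
key_grip T 0.7 127 [344.1 256.4] bb 337 352 248 264 w [570.6 -73.5] rect [ 581.8  -43.4  597.6  -59.2  555.8 -100.   540.2  -84.2]
key_grip T 0.65 69 [383.4 251.7] bb 381 386 245 259 w [ 583.7 -185.9] rect [ 603.1 -179.4  603.  -193.7  562.7 -192.7  562.8 -178.5]
key_grip S 0.47 192 [329.2 287.1] bb 321 338 281 297 w [ 582.3 -192.7] rect [ 565.5 -165.5  607.4 -169.8  597.5 -233.4  557.8 -229.2]
lock_mouth T 0.86 5240 [270.6 260.4] bb 226 314 222 298 w [555.9 133.1] rect [483.3 258.5 671.9 225.9 627.8   5.3 440.6  41.9]
lock_mouth S 0.63 3776 [306.3 233.9] bb 274 338 202 269 w [545.9  18.2] rect [ 461.7  235.7  666.3  217.2  607.2 -164.2  451.6 -148.5]
lockbox T 0.77 5277 [270.5 260.5] bb 226 314 222 299 w [557.  134.4] rect [484.6 260.1 671.8 232.3 632.6   8.4 446.6  40.3]
lockbox T 0.53 95 [383.3 253. ] bb 380 387 245 260 w [ 577.4 -182.9] rect [ 558.1 -170.6  601.4 -176.3  599.3 -194.9  555.9 -189.1]
lockbox S 0.94 3808 [306.4 233.8] bb 274 339 201 269 w [548.1  39.6] rect [ 448.7 -120.6  466.7  279.1  675.1  241.1  607.2 -147.7]
stand_mouth T 0.74 469 [380.8 255.2] bb 366 396 240 269 w [ 578.3 -182.7] rect [ 580.4 -135.4  627.8 -191.3  578.6 -231.8  531.6 -176. ]
stand_mouth S 0.87 997 [328.9 306.3] bb 311 347 290 325 w [ 578.3 -222. ] rect [ 542.  -152.9  632.8 -162.3  610.1 -292.8  528.9 -284.1]
corners [667.1 225.9 630.6  12.1 451.9  40.5 491.5 254.8] [560.3 133.4]
216.89160972743147 -99.68206798517309
180.98030487022695 170.9864669250023
217.95662089260114 79.53384595906233
177.98856592207514 -9.33857423177869
lock [561.1 134.9] key ends [ 604.4 -192.4] [ 560.1 -181.4]
```

View pics/c.png

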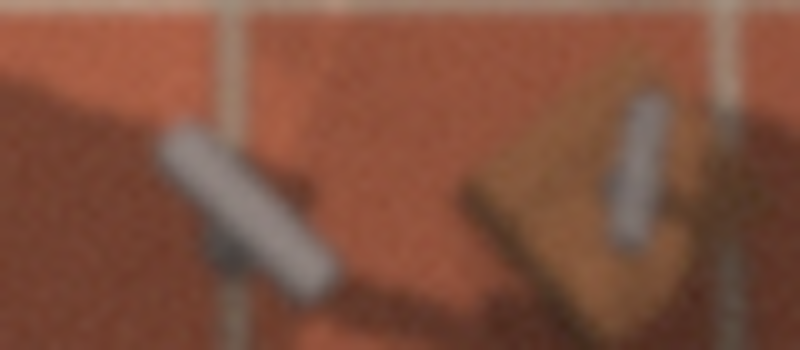

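```bash
cat >> h.py <<'E'
def go(x,y,z,yaw=None):
    "rows numbers for moving TCP to x,y,z and tool-x yaw (deg, mod 180)"
    s=observe(); R=Rotation.from_rotvec(s["orientation"]).as_matrix()
    d=R.T@(np.array([x,y,z])-s["tcp_pos"])/100
    cur=np.degrees(np.arctan2(R[1,0],R[0,0])); 
    print("yaw",round(cur,2),"tilt",np.round(R[:2,2],4),"d",np.round(d,3))
    if yaw is not None:
        t=(yaw-cur+90)%180-90; print("turn world",round(t,2),"row turn",round(-t/90,3))
    print("t",round(s["time_s"],2),"tcp",np.round(s["tcp_pos"],1),"F",np.round(s["force"],1),"tau",np.round(s["torque"],2),"w",round(s["width"],3),"gf",round(s["grip_force"],1),"q",np.round(s["joint_positions"],2))
E
python3 -c "
from h import *
go(583.5,-187,200,-14)"
```

```text
yaw 16.43 tilt [ 0.     -0.0001] d [ 5.068 -2.806  0.393]
turn world -30.43 row turn 0.338
t 1.5 tcp [ 176.8 -599.5  239.3] F [-0.7  0.8  0.3] tau [ 0.02 -0.   -0.03] w 1.0 gf 0.0 q [ 1.26  0.33 -0.06  1.46  0.02  1.35 -0.09]
```

```bash
R='[[[0.35,-0.19,0,0,0.3],[0.7,-0.38,0,0,0.3],[1,-0.56,0,0,0.3],[1,-0.56,0,0,0.3]]]'
python3 -m crank '[[[0.35,-0.19,0,0,0.3],[0.7,-0.38,0,0,0.3],[1,-0.56,0,0,0.3],[1,-0.56,0,0,0.3]]]'
python3 -m crank '[[[0.35,-0.19,0,0,0.3],[0.7,-0.38,0,0,0.3],[1,-0.56,0,0,0.3],[1,-0.56,0,0,0.3]]]'
python3 -m crank '[[[0.35,-0.19,0,0,0.3],[0.7,-0.38,0,0,0.3],[1,-0.56,0,0,0.3],[1,-0.56,0,0,0.3]]]'
python3 -m crank '[[[0.35,-0.19,0,0.05,0.3],[0.7,-0.38,0,0.12,0.3],[1,-0.56,0,0.18,0.3],[1,-0.56,0,0.25,0.3],[1,-0.56,0,0.33,0.3]]]'
python3 -c "
from h import *
go(583.5,-187,200,-14)"
```

```text
time_s: 1.83
tcp_pos: [263.8, -512.1, 239.8]
orientation: [-3.106, -0.464, -0.005]
force: [0.6, -0.2, 0.5]
width: 0.653
grip_force: 0.0
time_s: 2.17
tcp_pos: [343.2, -429.5, 239.8]
orientation: [-3.106, -0.464, -0.005]
force: [1.2, 0.6, -0.2]
width: 0.649
grip_force: 0.0
time_s: 2.5
tcp_pos: [422.4, -347.0, 239.7]
orientation: [-3.105, -0.464, -0.005]
force: [0.9, 1.2, 0.2]
width: 0.648
grip_force: 0.0
time_s: 2.92
tcp_pos: [498.6, -269.3, 239.3]
orientation: [-3.12, 0.362, -0.001]
force: [-0.6, -1.0, -0.4]
width: 0.652
grip_force: 0.0
yaw -13.25 tilt [0.0004 0.0007] d [ 0.638 -0.996  0.394]
turn world -0.75 row turn 0.008
t 2.92 tcp [ 498.6 -269.3  239.3] F [-0.6 -1.  -0.4] tau [-0.03  0.02  0.01] w 0.652 gf 0.0 q [ 0.69  0.22 -0.32  1.61  0.07  1.32 -1.44]
```

```bash
python3 -m crank '[[[0.3,-0.3,0,-0.08,0.3],[0.5,-0.6,0,-0.16,0.3],[0.638,-0.996,0,-0.24,0.3],[0.638,-0.996,0,-0.32,0.3],[0.638,-0.996,0,-0.4,0.3],[0.638,-0.996,0,-0.48,0.3],[0.638,-0.996,0,-0.56,0.3],[0.638,-0.996,0,-0.64,0.3],[0.638,-0.996,0,-0.72,0.3],[0.638,-0.996,0,-0.8,0.3],[0.638,-0.996,0,-0.88,0.3],[0.638,-0.996,0,-0.96,0.3],[0.638,-0.996,0,-1,0.3]]]'
python3 -m crank '[[[0,0,0,-0.08,0.3],[0,0,0,-0.16,0.3],[0,0,0,-0.24,0.3],[0,0,0,-0.32,0.3],[0,0,0,-0.4,0.3],[0,0,0,-0.48,0.3],[0,0,0,-0.56,0.3],[0,0,0,-0.64,0.3],[0,0,0,-0.72,0.3],[0,0,0,-0.8,0.3],[0,0,0,-0.88,0.3],[0,0,0,-0.96,0.3],[0,0,0,-0.99,0.3],[0,0,0,-0.99,0.3]]]'
python3 - <<'E'
from h import *
go(583.5,-187,79,-14)
S=optics.camera("side");T=optics.camera("top")
k=cv2.resize(S["image"][200:340,270:400],(557,600),interpolation=2);cv2.imwrite("pics/d.png",k)
E
```

```text
time_s: 4.0
tcp_pos: [581.9, -189.8, 239.3]
orientation: [2.456, 1.959, -0.0]
force: [-0.4, 0.1, -0.6]
width: 0.649
grip_force: 0.0
time_s: 5.17
tcp_pos: [581.8, -189.9, 239.2]
orientation: [-0.383, -3.118, -0.0]
force: [-0.1, -0.3, -1.0]
width: 0.649
grip_force: 0.0
yaw 165.99 tilt [-0.0002  0.0001] d [-0.009  0.032  1.602]
turn world 0.01 row turn -0.0
t 5.17 tcp [ 581.8 -189.9  239.2] F [-0.1 -0.3 -1. ] tau [ 0.01 -0.    0.01] w 0.649 gf 0.0 q [ 0.87  0.42 -0.83  1.46  0.31  1.39  1.35]
```

View pics/d.png

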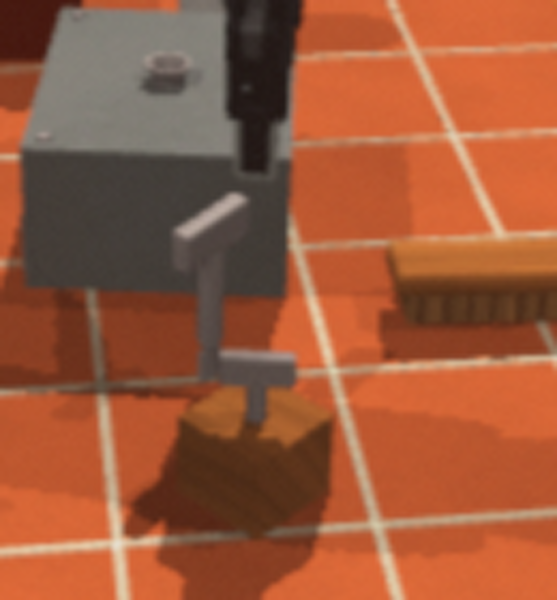

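The side crop shows the open fingers right above the small key's handle (crop (257,368)). The big key is behind it at (210,230), clear of the gripper. Next I descend.

```bash
python3 -m crank '[[[0,0.03,0.3,0,0.3],[0,0.03,0.6,0,0.3],[0,0.03,0.8,0,0.3],[0,0.03,0.8,0,0.3]]]'
python3 -m crank '[[[0,0,0.3,0,0.3],[0,0,0.6,0,0.3],[0,0,0.79,0,0.3],[0,0,0.79,0,0.3],[0,0,0.79,0,0.3]]]'
python3 -m crank '[[[0,0,0,0,0],[0,0,0,0,-0.3],[0,0,0,0,-0.5],[0,0,0,0,-0.7],[0,0,0,0,-1],[0,0,0,0,-1],[0,0,0,0,-1],[0,0,0,0,-1],[0,0,0,0,-1]]]'
python3 -c "
from h import *
go(583.5,-187,79,-14)"
```

```text
time_s: 5.6
tcp_pos: [580.3, -186.3, 155.0]
orientation: [-0.389, -3.111, -0.001]
force: [-0.2, 0.1, 0.1]
width: 0.65
grip_force: 0.0
time_s: 6.02
tcp_pos: [583.0, -186.4, 81.2]
orientation: [-0.388, -3.117, -0.0]
force: [1.0, 0.0, 0.4]
width: 0.647
grip_force: 0.0
time_s: 6.77
tcp_pos: [583.4, -186.4, 81.4]
orientation: [0.386, 3.116, -0.001]
force: [-0.5, -0.4, 7.3]
width: 0.101
grip_force: 58.6
yaw 165.86 tilt [ 0.0016 -0.0007] d [-0.002 -0.006  0.024]
turn world 0.14 row turn -0.002
t 6.77 tcp [ 583.4 -186.4   81.4] F [-0.5 -0.4  7.3] tau [ 0.05  0.18 -0.03] w 0.101 gf 58.6 q [ 0.83  0.56 -0.77  1.64  0.43  1.12  1.26]
```

```bash
python3 -m crank '[[[0,0,-0.1,0,-1],[0,0,-0.3,0,-1],[0,0,-0.5,0,-1],[0,0,-0.75,0,-1],[0,0,-0.75,0,-1]]]'
python3 -m crank '[[[0,0,-0.2,0,-1],[0,0,-0.5,0,-1],[0,0,-0.75,0,-1],[0,0,-0.75,0,-1],[0,0,-0.75,0,-1]]]'
python3 - <<'E'
from h import *
go(561.5,134.5,215,40)
S=optics.camera("side");T=optics.camera("top")
k=cv2.resize(S["image"][180:330,250:400],(600,600),interpolation=2);cv2.imwrite("pics/e.png",k)
print(observe()["torque"])
E
```

```text
time_s: 7.18
tcp_pos: [584.8, -186.3, 160.7]
orientation: [0.386, 3.112, -0.002]
force: [0.7, -0.2, -0.5]
width: 0.104
grip_force: 59.0
time_s: 7.6
tcp_pos: [583.3, -186.2, 231.9]
orientation: [0.386, 3.115, -0.001]
force: [-1.0, -0.0, -1.3]
width: 0.1
grip_force: 59.0
yaw 165.87 tilt [ 0.0022 -0.0011] d [0.994 3.057 0.165]
turn world 54.13 row turn -0.601
t 7.6 tcp [ 583.3 -186.2  231.9] F [-1.  -0.  -1.3] tau [ 0.    0.06 -0.03] w 0.1 gf 59.0 q [ 0.87  0.43 -0.83  1.48  0.32  1.38  1.34]
[ 0.0365673  -0.02455031 -0.00075945]
```

View pics/e.png

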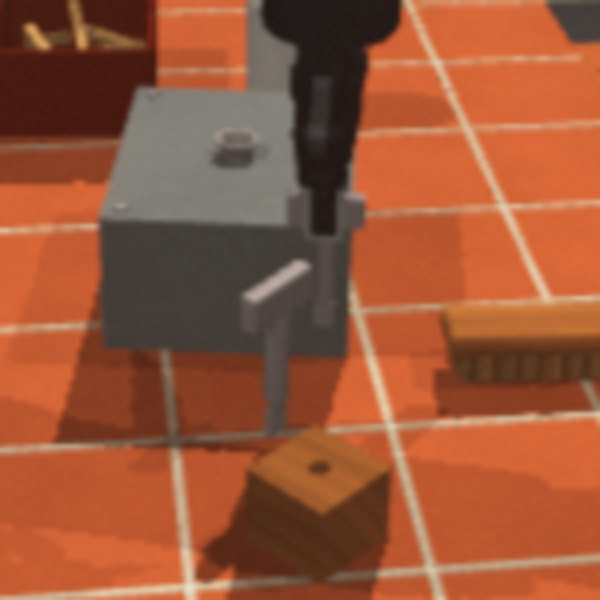

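The small key hangs upright in the gripper (tip at crop ~(325,322)). The stand's hole is empty at (320,467), and the big key is still in place.

```bash
python3 -m crank '[[[0.08,0.25,0,0,-1],[0.2,0.6,0,0,-1],[0.32,0.97,0,0,-1],[0.32,0.97,0,0,-1]]]'
python3 -m crank '[[[0.1,0.35,0,0,-1],[0.21,0.7,0,0,-1],[0.32,0.97,0,0,-1],[0.32,0.97,0,0,-1]]]'
python3 -m crank '[[[0.1,0.35,0,-0.07,-1],[0.21,0.7,0,-0.14,-1],[0.34,1,0,-0.21,-1],[0.34,1,0,-0.28,-1],[0.34,1,0,-0.35,-1],[0.34,1,0,-0.42,-1],[0.34,1,0,-0.49,-1],[0.34,1,0,-0.56,-1],[0.34,1,0,-0.6,-1],[0.34,1,0,-0.6,-1]]]'
python3 - <<'E'
from h import *
go(561.5,134.5,215,40)
S=optics.camera("side");T=optics.camera("top")
np.savez("n.npz",T=T["image"],S=S["image"])
a=cv2.resize(S["image"][160:260,260:360],(600,600),interpolation=2);cv2.imwrite("pics/f.png",a)
E
```

```text
time_s: 8.03
tcp_pos: [574.3, -74.9, 229.9]
orientation: [-0.37, -3.118, -0.005]
force: [0.5, 2.2, -0.3]
width: 0.101
grip_force: 59.0
time_s: 8.37
tcp_pos: [566.3, 25.1, 229.8]
orientation: [-0.371, -3.118, -0.004]
force: [-0.6, 0.5, -0.2]
width: 0.103
grip_force: 59.0
time_s: 9.2
tcp_pos: [559.1, 122.2, 229.1]
orientation: [1.075, -2.95, -0.001]
force: [-0.0, -1.1, -0.4]
width: 0.105
grip_force: 59.1
yaw -139.96 tilt [-0.002  -0.0001] d [-0.098  0.079  0.141]
turn world -0.04 row turn 0.0
t 9.2 tcp [559.1 122.2 229.1] F [-0.  -1.1 -0.4] tau [ 0.07 -0.09  0.06] w 0.105 gf 59.1 q [ 0.59  0.44 -1.13  1.57  0.4   1.39  1.69]
```

View pics/f.png

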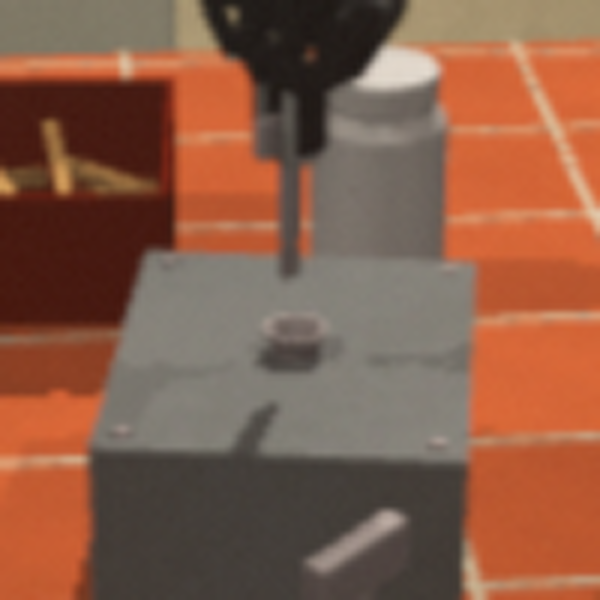

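```bash
python3 - <<'E'
from h import *
np.set_printoptions(precision=1,suppress=True)
S=optics.camera("side");T=optics.camera("top")
def dark(img,x,y,r=5):
    g=cv2.GaussianBlur(img,(0,0),0.8).astype(float).sum(2)[y-r:y+r+1,x-r:x+r+1]
    w=np.clip(np.percentile(g,40)-g,0,None)**2; Y,X=np.mgrid[y-r:y+r+1,x-r:x+r+1]; return (w*X).sum()/w.sum(),(w*Y).sum()/w.sum()
hs=(330.0,296.75); 
print("side hole",hs,atz(S,hs,55), "proj of expected S",proj(S,(583.4,-186.4,55)),"T",proj(T,(583.4,-186.4,55)))
p=[round(v) for v in proj(T,(583.4,-186.4,55))]
print(p,dark(T["image"],*p,4),atz(T,dark(T["image"],*p,4),55))
t0=cv2.imread("pics/top0.png")
d=dark(t0,270,258,3);print("top mouth inner dark",d,atz(T,d,115))
print("side mouth",atz(S,(309.3,214.3),122))
print("tip expected S",proj(S,(559.1,122.2,159.7)),"seen 308,205.8")
a=np.hstack([cv2.resize(T["image"][p[1]-15:p[1]+16,p[0]-15:p[0]+16],(390,390),interpolation=2),cv2.resize(t0[243:274,255:286],(390,390),interpolation=2)])
cv2.imwrite("pics/g.png",a)
E
```

```text
side hole (330.0, 296.75) [ 586.  -185.4   55. ] proj of expected S [329.  297.1] T [382.  253.4]
[382, 253] (np.float64(381.5771896516229), np.float64(253.25726833954755)) [ 584.  -185.1   55. ]
top mouth inner dark (np.float64(268.5949289636538), np.float64(258.0049908480781)) [563.4 139.4 115. ]
side mouth [565.8 138.2 122. ]
tip expected S [307.6 205.4] seen 308,205.8
```

View pics/g.png

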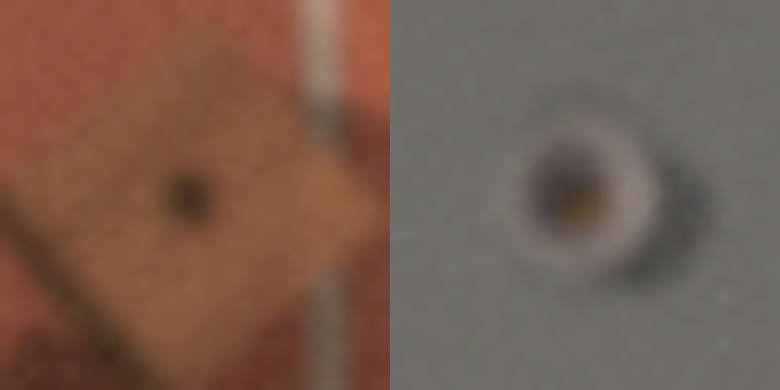

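Left panel: the stand hole is at px (381.5,253.2), which gives the camera bias. Right panel: the lock ring is centred at px (270.2,257.5). With the bias removed the lock is at about (563.5,134), close to the side view's estimate. Next I move over it and descend by feel.

```bash
python3 -c "
from h import *
go(563.5,134,195,40)"
```

```text
yaw -140.25 tilt [-0.0006 -0.0003] d [-0.105  0.061  0.349]
turn world 0.25 row turn -0.003
t 9.4 tcp [559.3 122.6 229.9] F [-0.7 -0.3 -1.2] tau [-0.   -0.02 -0.01] w 0.105 gf 59.1 q [ 0.58  0.44 -1.13  1.57  0.4   1.39  1.68]
```

```bash
python3 -m crank '[[[-0.1,0.06,0,0,-1],[-0.105,0.06,0.1,0,-1],[-0.105,0.06,0.25,0,-1],[-0.105,0.06,0.35,0,-1],[-0.105,0.06,0.35,0,-1]]]'
python3 -m crank '[[[0,0,0.03,0,-1],[0,0,0.06,0,-1],[0,0,0.09,0,-1],[0,0,0.09,0,-1],[0,0,0.09,0,-1]]]'
python3 -c "
from h import *
go(563.5,134,180,40)"
```

```text
time_s: 9.82
tcp_pos: [562.5, 133.3, 192.6]
orientation: [1.069, -2.95, -0.0]
force: [-0.9, -0.1, -1.1]
width: 0.109
grip_force: 59.0
time_s: 10.23
tcp_pos: [563.7, 134.1, 186.4]
orientation: [-1.071, 2.953, -0.0]
force: [0.5, -0.1, -1.3]
width: 0.101
grip_force: 59.0
yaw -140.14 tilt [ 0.0002 -0.0001] d [0.003 0.001 0.064]
turn world 0.14 row turn -0.002
t 10.23 tcp [563.7 134.1 186.4] F [ 0.5 -0.1 -1.3] tau [-0.01 -0.02 -0.01] w 0.101 gf 59.0 q [ 0.54  0.49 -1.1   1.61  0.45  1.32  1.64]
```

```bash
for i in 1; do python3 -m crank '[[[0,0,0.015,0,-1],[0,0,0.03,0,-1],[0,0,0.03,0,-1]]]'; done | egrep 'tcp|force: \['
python3 -m crank '[[[0,0,0.01,0,-1],[0,0,0.02,0,-1],[0,0,0.02,0,-1]]]'| egrep 'tcp|force: \['
python3 -m crank '[[[0,0,0.01,0,-1],[0,0,0.02,0,-1],[0,0,0.02,0,-1]]]'| egrep 'tcp|force: \['
```

```text
tcp_pos: [563.6, 134.1, 183.1]
force: [-0.2, 0.2, -0.4]
tcp_pos: [563.6, 134.1, 181.1]
force: [-0.1, 0.5, -1.7]
tcp_pos: [563.7, 134.2, 179.1]
force: [-0.3, 0.0, -1.2]
```

```bash
python3 -m crank '[[[0,0,0.015,0,-1],[0,0,0.03,0,-1],[0,0,0.03,0,-1]]]'| egrep 'tcp|force: \['
python3 -m crank '[[[0,0,0.015,0,-1],[0,0,0.03,0,-1],[0,0,0.03,0,-1]]]'| egrep 'tcp|force: \['
python3 -m crank '[[[0,0,0.015,0,-1],[0,0,0.03,0,-1],[0,0,0.03,0,-1]]]'| egrep 'tcp|force: \['
python3 -m crank '[[[0,0,0.015,0,-1],[0,0,0.03,0,-1],[0,0,0.03,0,-1]]]'| egrep 'tcp|force: \['
```

```text
tcp_pos: [563.6, 134.2, 176.0]
force: [-0.0, 0.7, -1.0]
tcp_pos: [563.6, 134.2, 173.0]
force: [0.1, 1.3, -0.3]
tcp_pos: [563.6, 134.2, 170.0]
force: [1.0, 1.8, -1.1]
tcp_pos: [563.7, 134.2, 167.0]
force: [0.8, 1.5, -1.1]
```

```bash
python3 -m crank '[[[-0.005,0.002,0.015,0,-1],[-0.005,0.002,0.03,0,-1],[-0.005,0.002,0.03,0,-1]]]'| egrep 'tcp|force: \['
python3 -m crank '[[[0,0,0.015,0,-1],[0,0,0.03,0,-1],[0,0,0.03,0,-1]]]'| egrep 'tcp|force: \['
python3 -m crank '[[[0,0,0.015,0,-1],[0,0,0.03,0,-1],[0,0,0.03,0,-1]]]'| egrep 'tcp|force: \['
python3 -m crank '[[[0,0,0.015,0,-1],[0,0,0.03,0,-1],[0,0,0.03,0,-1]]]'| egrep 'tcp|force: \['
```

```text
tcp_pos: [563.8, 134.4, 163.8]
force: [-0.1, 0.5, -1.3]
tcp_pos: [563.7, 134.7, 160.9]
force: [-0.1, 0.2, -0.9]
tcp_pos: [563.8, 134.9, 158.0]
force: [-1.0, 2.1, -1.6]
tcp_pos: [563.8, 134.9, 155.0]
force: [-1.2, 3.9, -0.6]
```

```bash
python3 -m crank '[[[-0.003,0.008,0,0,-1],[-0.003,0.008,0,0,-1],[-0.003,0.008,0,0,-1]]]'| egrep 'tcp|force: \['
python3 -m crank '[[[0,0,0.01,0,-1],[0,0,0.02,0,-1],[0,0,0.02,0,-1]]]'| egrep 'tcp|force: \['
python3 -m crank '[[[0,0,0.01,0,-1],[0,0,0.02,0,-1],[0,0,0.02,0,-1]]]'| egrep 'tcp|force: \['
```

```text
tcp_pos: [563.8, 135.1, 155.2]
force: [-0.9, 0.8, -1.4]
tcp_pos: [563.7, 135.1, 153.1]
force: [-1.1, 0.2, -0.5]
tcp_pos: [563.7, 135.2, 151.1]
force: [0.1, -0.7, -0.2]
```

Tip is about 82 mm up, just above the core. I continue in 1 mm steps.

```bash
python3 -m crank '[[[0,0,0.01,0,-1],[0,0,0.01,0,-1]]]'| egrep 'tcp|force: \['
python3 -m crank '[[[0,0,0.01,0,-1],[0,0,0.01,0,-1]]]'| egrep 'tcp|force: \['
python3 -m crank '[[[0,0,0.01,0,-1],[0,0,0.01,0,-1]]]'| egrep 'tcp|force: \['
python3 -m crank '[[[0,0,0.01,0,-1],[0,0,0.01,0,-1]]]'| egrep 'tcp|force: \['
```

```text
tcp_pos: [563.8, 135.4, 150.4]
force: [0.2, 0.5, 1.7]
tcp_pos: [563.8, 135.5, 149.4]
force: [-0.2, -1.3, 1.7]
tcp_pos: [563.8, 135.5, 148.4]
force: [-0.2, -1.2, 3.5]
tcp_pos: [563.7, 135.6, 147.3]
force: [-1.1, 1.6, 2.0]
```

```bash
python3 -m crank '[[[0,0,0.005,0,-1],[0,0,0.005,0,-1]]]'| egrep 'force: \['
python3 -m crank '[[[0,0,0,0.05,-1],[0,0,0,0.05,-1]]]'| egrep 'tcp|force: \['
python3 -m crank '[[[0,0,0,0.05,-1],[0,0,0,0.05,-1]]]'| egrep 'tcp|force: \['
python3 -m crank '[[[0,0,0,0.05,-1],[0,0,0,0.05,-1]]]'| egrep 'tcp|force: \['
python3 -m crank '[[[0,0,0,0.05,-1],[0,0,0,0.05,-1]]]'| egrep 'tcp|force: \['
```

```text
force: [-0.2, 1.2, -1.9]
tcp_pos: [563.3, 135.6, 146.4]
force: [-1.7, 2.1, -2.0]
tcp_pos: [563.4, 135.4, 146.5]
force: [0.6, 3.0, -1.4]
tcp_pos: [563.5, 135.3, 146.6]
force: [-0.4, 1.9, -1.6]
tcp_pos: [563.5, 135.5, 146.7]
force: [-1.1, 1.4, -1.0]
```

Fz fell back to its baseline when I pressed, so the tang may already be in the slot. I test this by lowering.

```bash
python3 -m crank '[[[0,0,0.01,0,-1],[0,0,0.01,0,-1]]]'| egrep 'tcp|force: \['
python3 -m crank '[[[0,0,0.01,0,-1],[0,0,0.01,0,-1]]]'| egrep 'tcp|force: \['
python3 -m crank '[[[0,0,0.005,0,-1],[0,0,0.01,0,-1]]]'| egrep 'tcp|force: \['
python3 -c "
from h import *
go(563.8,135.5,137.4,-9.6)"
```

```text
tcp_pos: [563.6, 135.5, 145.6]
force: [-0.6, 0.9, -1.0]
tcp_pos: [563.6, 135.5, 144.6]
force: [-0.7, 1.3, -0.6]
tcp_pos: [563.7, 135.5, 143.8]
force: [-1.2, 1.5, 0.4]
yaw -158.09 tilt [0.     0.0001] d [-0.001 -0.     0.064]
turn world -31.51 row turn 0.35
t 15.73 tcp [563.7 135.5 143.8] F [-1.2  1.5  0.4] tau [ 0.47  0.14 -0.02] w 0.101 gf 59.2 q [ 0.48  0.5  -1.01  1.66  0.44  1.23  1.32]
```

```bash
python3 -m crank '[[[0,0,0.01,0,-1],[0,0,0.01,0,-1]]]'| egrep 'tcp|force: \['
python3 -m crank '[[[0,0,0.01,0,-1],[0,0,0.01,0,-1]]]'| egrep 'tcp|force: \['
python3 -m crank '[[[0,0,0.01,0,-1],[0,0,0.01,0,-1]]]'| egrep 'tcp|force: \['
python3 -m crank '[[[0,0,0.01,0,-1],[0,0,0.01,0,-1]]]'| egrep 'tcp|force: \['
python3 -m crank '[[[0,0,0.01,0,-1],[0,0,0.01,0,-1]]]'| egrep 'tcp|force: \['
```

```text
tcp_pos: [563.6, 135.5, 142.6]
force: [-1.0, 1.8, -0.4]
tcp_pos: [563.6, 135.5, 141.7]
force: [-1.1, 1.2, -0.0]
tcp_pos: [563.6, 135.5, 140.7]
force: [-1.0, 2.3, 0.4]
tcp_pos: [563.6, 135.5, 139.7]
force: [-0.1, 2.4, 0.2]
tcp_pos: [563.6, 135.5, 138.6]
force: [-0.2, 3.1, 1.2]
```

```bash
python3 -m crank '[[[0,0.005,0.01,0,-1],[0,0.005,0.01,0,-1]]]'| egrep 'tcp|force: \['
python3 -m crank '[[[0,0,0.01,0,-1],[0,0,0.01,0,-1],[0,0,0.01,0,-1]]]'| egrep 'tcp|force: \['
python3 -m crank '[[[0,0,0.01,0,-1],[0,0,0.01,0,-1],[0,0,0.01,0,-1]]]'| egrep 'tcp|force: \['
```

```text
tcp_pos: [563.6, 135.7, 137.8]
force: [-0.6, 0.2, 2.1]
tcp_pos: [563.7, 135.8, 137.0]
force: [-1.3, 0.7, 4.5]
tcp_pos: [563.7, 135.8, 136.1]
force: [-0.9, 0.3, 5.2]
```

Force builds only at the expected home height (TCP 137.4), so the key is home. Now I turn clockwise.

```bash
python3 -m crank '[[[0,0,-0.005,0.05,-1],[0,0,-0.005,0.1,-1],[0,0,-0.005,0.15,-1],[0,0,-0.005,0.2,-1],[0,0,-0.005,0.25,-1],[0,0,-0.005,0.3,-1],[0,0,-0.005,0.35,-1],[0,0,-0.005,0.4,-1],[0,0,-0.005,0.4,-1]]]'| egrep 'tcp|force: \['
python3 -m crank '[[[0,0,0,0.05,-1],[0,0,0,0.1,-1],[0,0,0,0.15,-1],[0,0,0,0.2,-1],[0,0,0,0.25,-1],[0,0,0,0.3,-1],[0,0,0,0.35,-1],[0,0,0,0.4,-1],[0,0,0,0.4,-1],[0,0,0,0.4,-1],[0,0,0,0.4,-1],[0,0,0,0.4,-1]]]'| egrep 'tcp|force: \['
python3 - <<'E'
from h import *
go(563.8,135.5,137.4,-45)
S=optics.camera("side");T=optics.camera("top")
k=np.hstack([cv2.resize(S["image"][170:290,260:360],(400,480),interpolation=2),cv2.resize(T["image"][210:330,220:320],(400,480),interpolation=2)]);cv2.imwrite("pics/i.png",k)
E
```

```text
tcp_pos: [563.7, 136.0, 136.5]
force: [-0.8, 0.7, 4.7]
tcp_pos: [563.5, 135.7, 136.3]
force: [-1.3, 0.3, 5.1]
yaw 130.01 tilt [-0.     -0.0002] d [-0.004  0.001 -0.011]
turn world 4.99 row turn -0.055
t 18.98 tcp [563.5 135.7 136.3] F [-1.3  0.3  5.1] tau [-0.03  0.3  -0.01] w 0.105 gf 60.0 q [ 0.31  0.42 -0.77  1.68  0.31  1.17  0.16]
```

View pics/i.png

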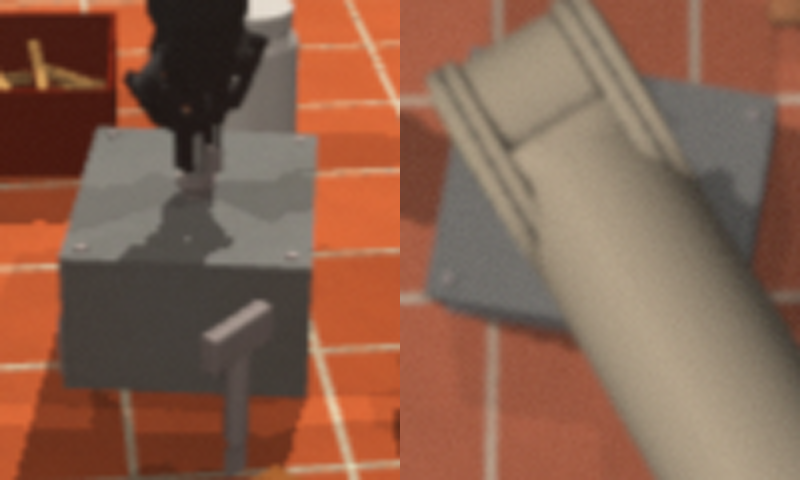

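The tool is at -50° and the side view shows no drawer out at the box's left (-x) edge. The slot lags the key by about 7° of play, so I turn further.

```bash
python3 -m crank '[[[0,0,0,0.03,-1],[0,0,0,0.06,-1],[0,0,0,0.09,-1],[0,0,0,0.09,-1],[0,0,0,0.09,-1],[0,0,0,0.09,-1],[0,0,0,0.09,-1]]]'| egrep 'tcp|force: \['
python3 - <<'E'
from h import *
go(563.8,135.5,137.4,-45)
S=optics.camera("side");a=np.load("n.npz")["S"]
d=cv2.absdiff(a,S["image"]).sum(2)
m=d[200:275,262:300]>60; print(m.sum()); print("cols",m.sum(0))
cv2.imwrite("pics/j.png",np.hstack([cv2.resize(a[180:280,255:325],(390,557),interpolation=2),cv2.resize(S["image"][180:280,255:325],(390,557),interpolation=2)]))
E
```

```text
tcp_pos: [563.5, 135.7, 136.2]
force: [-1.9, -0.6, 4.8]
yaw 121.85 tilt [-0.0001 -0.0002] d [-0.004  0.001 -0.012]
turn world 13.15 row turn -0.146
t 19.67 tcp [563.5 135.7 136.2] F [-1.9 -0.6  4.8] tau [-0.1   0.27  0.03] w 0.103 gf 60.1 q [ 0.29  0.41 -0.75  1.68  0.3   1.17  0.02]
585
cols [22 25 31 31 39 45 47 45 45 46 46 38 36 12  9  4  0  0  0  0  0  0  0  0
  0  0  1  2  3  4  4  6  6  6  6  8  8 10]
```

View pics/j.png

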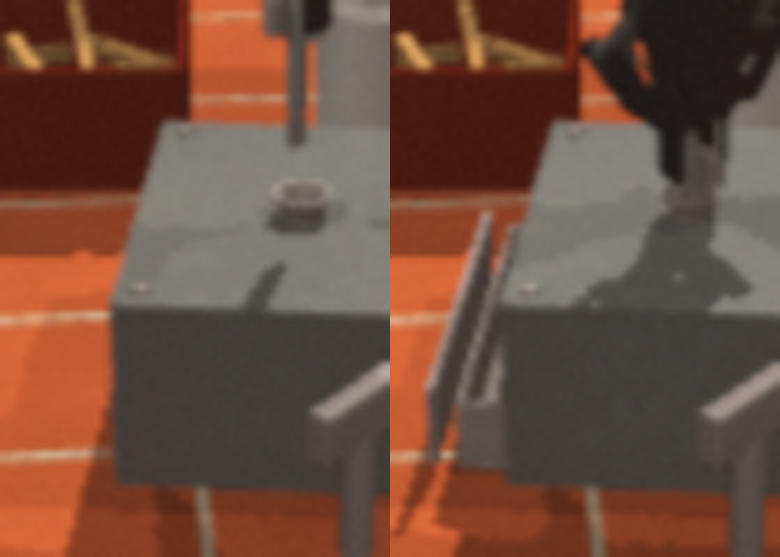

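The drawer has sprung out on the left of the box (right panel, about (450,400)). I ease off the pressure, release and lift straight up.

```bash
python3 -m crank '[[[0,0,-0.01,0,-1],[0,0,-0.015,0,-1],[0,0,-0.015,0,-1]]]'| egrep 'tcp|force: \['
python3 -m crank '[[[0,0,0,0,-0.5],[0,0,0,0,0],[0,0,0,0,0.2],[0,0,0,0,0.2],[0,0,0,0,0.2],[0,0,0,0,0.2],[0,0,0,0,0.2],[0,0,0,0,0.2]]]'| egrep 'tcp|force: \[|width'
python3 -m crank '[[[0,0,-0.1,0,0.2],[0,0,-0.3,0,0.2],[0,0,-0.5,0,0.2],[0,0,-0.8,0,0.2],[0,0,-1,0,0.2],[0,0,-1,0,0.2],[0,0,-1,0,0.2]]]'| egrep 'tcp|force: \[|width'
python3 - <<'E'
from h import *
S=optics.camera("side")
cv2.imwrite("pics/k.png",cv2.resize(S["image"][160:280,250:370],(600,600),interpolation=2))
E
```

```text
tcp_pos: [563.4, 135.7, 137.7]
force: [-0.3, -1.1, 2.1]
tcp_pos: [563.5, 135.9, 137.8]
force: [-0.3, 0.5, -0.1]
width: 0.6
tcp_pos: [564.0, 136.2, 239.5]
force: [-0.0, 0.4, -0.8]
width: 0.598
```

View pics/k.png

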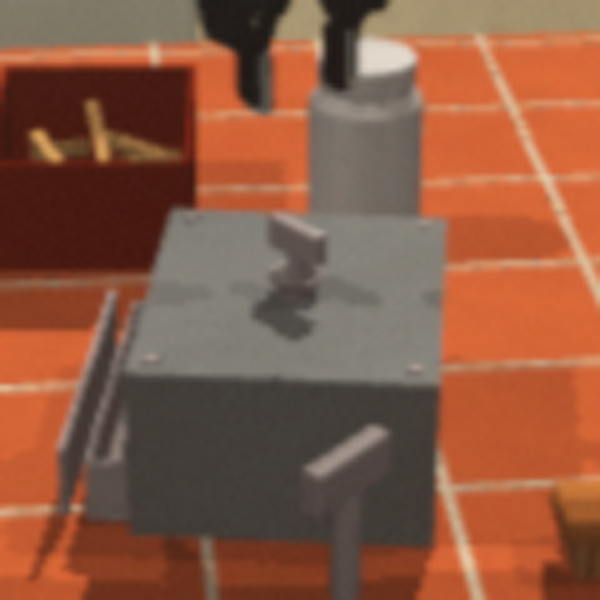

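The key stands upright and seated in the lock (crop (297,240)), the drawer is out at the left, and the gripper is clear above. I hand the job in.

```bash
python3 -c "
from station import order
print(order.close_job())"
```

```text
the job is handed in; nothing more can be done
None
```

The job is handed in: the smaller key stands upright and fully home in the lock, the drawer has sprung open, and the gripper let go and lifted clear; no verdict came back on hand-in.

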